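# Refit the hob knob and hold it pressed

## Robot

A 7-joint arm with a two-finger parallel gripper is mounted at the origin on a cart in front of the work surface, level with it; the furniture and walls round the work are solid. World frame = base frame: x ahead of the robot, y to its left, z up, the work surface at z = 0. Lengths are in m, angles in rad, forces in N, time in s.
With the tool pointing down it reaches from about 0.425 to 0.925 m from the base axis. Payload 6.8 kg.
Tool frame: the origin (TCP) lies on the centre line of the jaws, within the pads' length; the fingertips stand 25 mm ahead of it and the grasp point (between the pads) lies 6 mm ahead of it; z points along the fingers, y is the line along which they close (so a half turn about z gives the same grasp; the last joint's range is limited). The gripper opens to 85 mm and grips with 20 to 120 N. Pads are 22 mm wide; open, the fingers measure 114 mm over their backs; the gripper's body (76 mm by 85 mm) begins 54 mm behind the grasp point. The pads swing forward as they close: fully open they stand 13 mm farther back than shut.
Start: joints at [1.24, 0.477, 0.022, 1.555, -0.011, 1.109, -0.083], TCP at [0.149, -0.658, 0.256] pointing down, gripper open.
Joint ranges: [-2.96, 2.96], [-0.34, 2.1], [-1.41, 1.46], [0.24, 2.44], [-1.37, 4.51], [0.17, 1.92], [-2.96, 2.96]. Speed limits (rad/s): [2.39, 2.39, 3.14, 3.14, 3.14, 3.14, 3.14].

## Interface

Orientations are given as a rotation vector (axis times angle).
In Python, from bench import telemetry, grab_frame, job gives the robot as it stands.
- The arm moves only by the tool apply_moves, never from a script. Its argument "rows" is a list of rows, each a list of 2 entries, a list of its own where there are three numbers: the shift along the tool's x, y, z each as a share of 250 mm, from -1 to 1, then the turn, a rotation vector about the tool's x, y, z each as a share of pi rad, from -1 to 1. A call has 1 to 10 rows; each row is the pose to reach, as a shift and turn from the pose commanded when the call began, along the tool's axes at that moment, turning the shorter way round; what a row does not reach only later rows make up. A row lasts 1/8 s, in which the tool goes at most 62.5 mm and 10.7 degrees, less where a joint would pass 70% of its speed; a pose out of reach is approached as far as the arm can. A call with a number of a shift or a turn outside -1 to 1 is refused whole. A call with a gripper value outside its range is refused whole. "jaw" is the gripper's target within -1 to 1 (fully open at 1, half-way at 0, shut at -1), set as the call begins (left out, the last holds). The fingers move at their own pace and stop on an object; "newtons" is the grip in N (left out, the last holds). Time passes only in rows, so rows that repeat a pose let the fingers close. It gives the time, the measured TCP pose, the force, the opening and the grip force at its end, in the units of the state.
- telemetry.get_obs(): the state, without advancing time (a new reading comes with each control period).
- grab_frame(name): name is "scene" or "top"; returns a dict with "frame" (480x640x3 uint8, red, green, blue), "vertical_fov" (degrees; the focal length in pixels is half the picture's height over the tangent of half this angle, whatever the lens; pixels are square), "cx", "cy" (the principal point, pixels), "origin" and "attitude" of the camera in the world. Camera axes: x right, y up, looking along -z (the intrinsics and any distortion apply to the point x, -y, -z); pixel columns grow to the right and rows downward; lengths in m; the calibration is good to about 2 mm. A picture is of the moment at which its call begins. There is no depth.
- job.hand_in(): hands the job in; it is judged then, once.
The state is a dict: "clock": time; "joints": joint angles; "qvel": joint speeds; "tau": joint torques, N m; "tcp_pos": TCP position; "orientation": TCP orientation; "contact_force": force on the tool from outside, world axes, zero at the start; "moment": the same for the moment, N m; "grip_width": finger opening in m; "gripper_force": force on a finger pad.
Only numpy, scipy, OpenCV 4.12 (cv2) and the standard library are available. Lean on these libraries where they do the work, as an engineer would, in place of code of your own. Each camera call takes 0.05 s, during which the arm holds its last target. There are 200 camera calls.

## Task

One knob of the tabletop gas hob was taken off for cleaning: pick it up from the worktop, turn it so that the flat in its bore matches the flat of the bare D-shaped spindle, and push it fully home. Then press knob and spindle down to the stop, as one does to light a burner, and keep pressing: finish after at least two seconds with the gripper still on the knob, holding it down. Leave the spice jar, the mug and the mustard jar where they stand.

Things in the scene. Friction and masses are not known exactly. Their poses are not given: they have to be found in the camera images.
- knob: Loose black knob, 40 to 80 g, standing on the worktop left of the hob. Round skirt 50 mm across the bottom, 47 mm across the top, 19 mm high; on it a grip bar 42 mm long (along x), 12 mm wide (y), 22 mm high: 41 mm in all. Origin: centre of the underside; z up; +x is the pointer direction, shown by a small nib on the skirt's rim and a white line on the bar's top, middle to pointer end.
- knob_seat (a point): Roof of the knob's bore, on its axis, 14 mm above the underside where the bore opens; axes as the knob's. The bore is D-shaped: 7 mm radius, flat on the +x (pointer) side 4 mm from the axis. It slides freely onto the spindle (1 mm play) if its +x is within about 10 degrees of the spindle's; otherwise, also half a turn off, it stops on the spindle's end.
- spindle_top (a point): Centre of the upper end of the bare upright steel D-shaft, 73 mm above the worktop when unpressed: 6 mm radius, flat 3 mm from the axis on its +x side, rim chamfered 2 mm, 22 mm out of a flat aluminium disc. z up; +x points out of the flat, roughly away from the robot; a dark raised tick near the disc's edge is on that side. It does not turn. Knob home: this point meets the bore's roof.
- spindle (a joint): How far the spindle is pressed down, m: 0 at rest, 0.005 at the stop. A spring pushes it up: about 5 N to start it moving, 8 N at the stop; it comes up again when released. It can also be pressed by a knob that is not home.
- hob: Steel two-burner tabletop hob, fixed, 280 mm (x) by 440 mm (y), panel top 48 mm above the worktop. Origin: centre of its underside; x to the wall, y to the left. The two control places (aluminium discs, 73 mm across, 3 mm thick) lie 100 mm before the origin (-x), 90 mm left and right of it. The pan supports, 82 mm above the worktop, begin 39 mm before the origin.
- fitted_tap: The other control place of the hob, with an identical knob already fitted (part of it, fixed). Origin on the panel, z up, x its pointer. It may be the left or the right one.
- spice_jar: Bystander: glass spice jar with black cap, 41 mm in diameter, 105 mm high; origin centre of its underside. To be left where it stands.
- mug: Bystander: green mug, 92 x 128 x 95 mm high with its handle; origin at its underside. To be left where it stands.
- mustard_jar: Bystander: jar with white lid, 59 mm in diameter, 103 mm high; origin centre of its underside. To be left where it stands.
There are look-alikes about, which are no part of the job. What is shaped like the knob but orange is not meant.

How it is judged:
By the outcome, as a careful person would: the job done as asked, in the order asked, and still so for the second after the job is handed in, while the arm keeps its last pose, push and grip.
It also fails if it takes over 42 s, if anything falls off the work surface, if the arm or the gripper's body presses on something with over 40 N, if the wrist force passes 120 N, or if a joint passes its speed limit or range.

## Working session

There is one attempt and no reset: what is moved stays moved. The work goes in short steps, Python scripts to look and compute and a tool call to move; the robot and the scene stay as the last step left them, time stands still between calls to the robot, and variables do not carry over. Pictures are saved under pics/ and viewed, at most 10 in all, crops included, and the job is handed in when it is done.

Besides the shell and the picture viewer there is one more tool, called after ">>>" by a JSON object that holds its "api" and its "payload", one argument or row to a line. apply_moves: Moves the arm, as the interface text tells. Its arguments: {"type":"object","properties":{"rows":{"type":"array"},"jaw":{"type":"number"},"newtons":{"type":"number"}},"required":["rows"]}

```bash
mkdir -p pics; ls; python3 - <<'E'
from bench import telemetry, grab_frame
import cv2, json
print(telemetry.get_obs())
for n in("scene","top"):
    f=grab_frame(n); cv2.imwrite(f"pics/{n}0.png",f["frame"][...,::-1]); print(n,{k:v for k,v in f.items() if k!="frame"})
E
```

```text
pics
{'clock': 0.0, 'joints': array([ 1.23988635,  0.47782847,  0.02233757,  1.55646186, -0.01153983,
        1.10928682, -0.08308154]), 'qvel': array([ 0.00016605,  0.00106313, -0.00082864,  0.00184147, -0.00056522,
        0.00109675,  0.00042787]), 'tau': array([ 2.82235760e-04, -5.96450472e+01,  1.60754666e+00, -2.81194907e+01,
        1.24232116e-02,  9.33530799e-03,  3.24925929e-05]), 'tcp_pos': array([ 0.14903394, -0.65777731,  0.2553022 ]), 'orientation': array([-3.12029341e+00, -3.49099604e-01,  4.83683146e-04]), 'contact_force': array([-0.19172209, -0.13471484,  0.49637767]), 'moment': array([-0.01521426, -0.02226024,  0.03919223]), 'gripper_force': 0.0, 'grip_width': 0.08524630026870203}
scene {'vertical_fov': 56.827704649210844, 'cx': 315.1567324859094, 'cy': 243.691497961281, 'origin': array([0.09617437, 0.98976993, 0.76911532]), 'attitude': array([ 0.31994778, -1.24562612, -2.42510558])}
top {'vertical_fov': 49.883983091192476, 'cx': 311.57668087237187, 'cy': 238.11412096458614, 'origin': array([0.42499927, 0.13642124, 1.30066559]), 'attitude': array([ 0.07275484, -0.11085188, -1.57240741])}
```

View pics/top0.png

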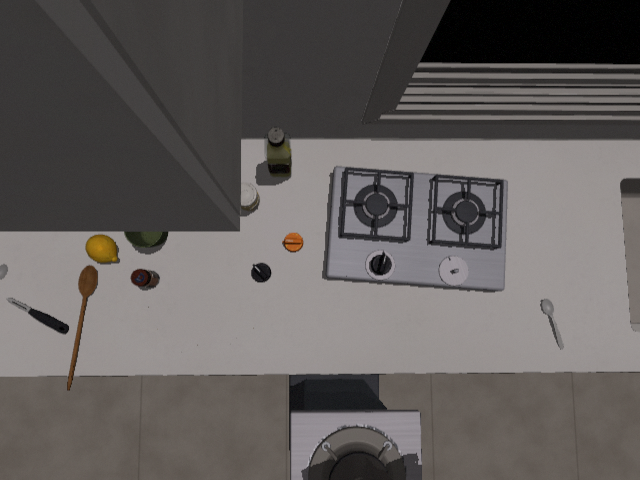

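View pics/scene0.png

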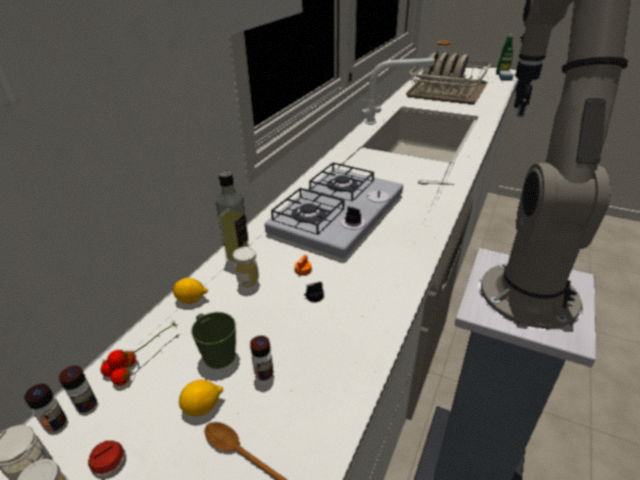

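The top view shows the black knob at about (261,272), the orange decoy at (293,242), the fitted knob at (379,264) and the bare spindle at (454,270). I'll enlarge the knob and the spindle next.

```bash
cat > h.py <<'E'
import numpy as np, cv2
from scipy.spatial.transform import Rotation as R
from bench import telemetry, grab_frame
def ray(f,u,v):
    h=f["frame"].shape[0]; fl=h/2/np.tan(np.radians(f["vertical_fov"]/2))
    d=np.array([(u-f["cx"])/fl,-(v-f["cy"])/fl,-1.]); return f["origin"],R.from_rotvec(f["attitude"]).apply(d)
def plane(f,u,v,z):
    o,d=ray(f,u,v); return o+d*(z-o[2])/d[2]
def proj(f,p):
    h=f["frame"].shape[0]; fl=h/2/np.tan(np.radians(f["vertical_fov"]/2))
    c=R.from_rotvec(f["attitude"]).inv().apply(np.array(p)-f["origin"]); return np.array([f["cx"]+fl*c[0]/-c[2],f["cy"]-fl*c[1]/-c[2]])
def tri(f,a,g,b):
    o1,d1=ray(f,*a);o2,d2=ray(g,*b); s=np.linalg.lstsq(np.c_[d1,-d2],o2-o1,rcond=None)[0]
    p,q=o1+s[0]*d1,o2+s[1]*d2; return (p+q)/2,np.linalg.norm(p-q)
E
python3 - <<'E'
from h import *
t=grab_frame("top");s=grab_frame("scene")
def crop(f,u,v,r,n=400): 
    i=f["frame"][v-r:v+r,u-r:u+r]; return cv2.resize(i,(n,n),interpolation=cv2.INTER_CUBIC)
a=np.hstack([crop(t,261,272,20),crop(t,454,270,20)])
b=np.hstack([crop(s,314,291,20),crop(s,378,196,20)])
cv2.imwrite("pics/c1.png",a[...,::-1]);cv2.imwrite("pics/c2.png",b[...,::-1])
# hob corners check (panel top z=.048)
c=[plane(t,*p,.048) for p in [(335,167),(508,180),(504,291),(327,278)]]
print(np.round(c,3)); print([round(np.linalg.norm(c[i]-c[i-1]),3) for i in range(4)])
print("disc",plane(t,454,270,.051),"knob",plane(t,261,272,.02))
E
```

```text
[[ 0.75   0.046  0.048]
 [ 0.717 -0.386  0.048]
 [ 0.441 -0.363  0.048]
 [ 0.475  0.069  0.048]]
[np.float64(0.276), np.float64(0.434), np.float64(0.277), np.float64(0.433)]
disc [ 0.49262149 -0.2411524   0.051     ] knob [0.49114502 0.23056669 0.02      ]
```

View pics/c1.png

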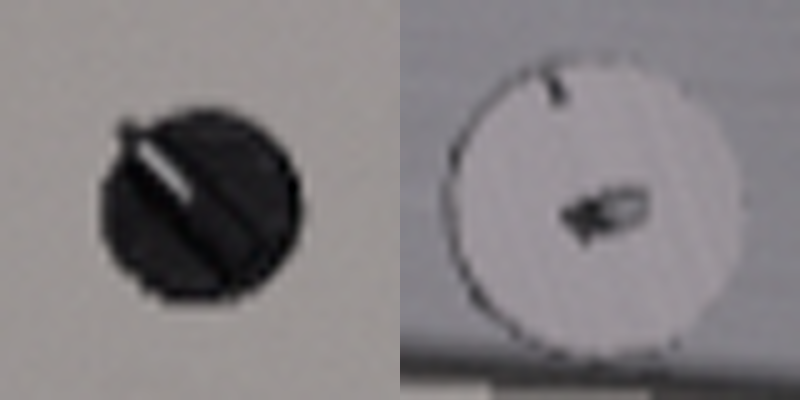

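View pics/c2.png

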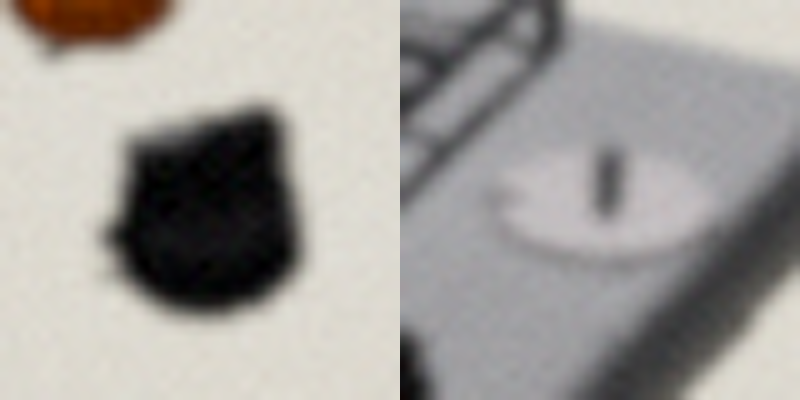

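The enlarged crops show the knob's white line and nib pointing up and to the left (nib at about (253.6,264.8) in the top view). The disc centre is at about (453.4,270.1) with its tick at about (449,258). Now I'll measure both precisely.

```bash
cat > meas.py <<'E'
from h import *
t=grab_frame("top");s=grab_frame("scene")
def blob(f,box,fn):
    x0,y0,x1,y1=box; im=f["frame"][y0:y1,x0:x1].astype(int); k=8
    big=cv2.resize(f["frame"][y0:y1,x0:x1],None,fx=k,fy=k,interpolation=cv2.INTER_CUBIC).astype(int)
    m=fn(big).astype(np.uint8); c=max(cv2.findContours(m,cv2.RETR_EXTERNAL,cv2.CHAIN_APPROX_NONE)[0],key=cv2.contourArea)
    return (c[:,0,:]+.5)/k-.5+[x0,y0],c
def out(u,v,z): return t,u,v,z
# knob, top view
P,_=blob(t,(241,252,281,292),lambda b:b.mean(2)<85)
W=np.array([plane(t,*p,0.010)[:2] for p in P])
hull=cv2.convexHull(W.astype(np.float32))[:,0]
def circ(Q):
    for _ in range(6):
        A=np.c_[2*Q,np.ones(len(Q))]; x=np.linalg.lstsq(A,(Q**2).sum(1),rcond=None)[0]; c=x[:2]; r=np.sqrt(x[2]+c@c)
        e=np.linalg.norm(Q-c,axis=1)-r; Q=Q[abs(e)<max(.0015,2*e.std())]
    return c,r,len(Q)
kc,kr,n=circ(W); print("knob circle",kc,kr,n,len(W))
d=np.linalg.norm(W-kc,axis=1); i=d>d.max()-.001; nib=W[i].mean(0)
print("nib",nib,np.linalg.norm(nib-kc),"yaw",np.degrees(np.arctan2(*(nib-kc)[::-1])))
# white line
x0,y0=245,256; b=cv2.resize(t["frame"][y0:y0+34,x0:x0+34],None,fx=8,fy=8,interpolation=cv2.INTER_CUBIC).mean(2)
g=np.zeros_like(b,np.uint8); cc=((P-[x0,y0]+.5)*8-.5).astype(np.int32); cv2.fillPoly(g,[cc],1); g=cv2.erode(g,np.ones((17,17)))
v,u=np.nonzero((b>75)&(g>0)); L=np.array([plane(t,(a+.5)/8-.5+x0,(q+.5)/8-.5+y0,.041)[:2] for a,q in zip(u,v)])
w,V=np.linalg.eigh(np.cov(L.T)); ax=V[:,1]*np.sign(V[0,1]); pr=(L-L.mean(0))@ax
print("line mid",L.mean(0),"len",np.ptp(pr),"yaw",np.degrees(np.arctan2(ax[1],ax[0])),"inner",L.mean(0)+pr.min()*ax)
# disc, top view
D,_=blob(t,(432,248,478,286),lambda b:b.mean(2)>138)
Wd=np.array([plane(t,*p,.051)[:2] for p in D]); dc,dr,n=circ(Wd); print("disc",dc,dr,n,len(Wd))
Ds,_=blob(s,(362,182,400,210),lambda b:b.mean(2)>165)
Ws=np.array([plane(s,*p,.051)[:2] for p in Ds]); print("disc scene",*circ(Ws))
tk=plane(t,(553-400+.5)/10-.5+434,(85+.5)/10-.5+250,.053)[:2]; print("tick yaw",np.degrees(np.arctan2(*(tk-dc)[::-1])),np.linalg.norm(tk-dc))
b=t["frame"][250:262,440:456].mean(2).astype(int); print(b)
c=[plane(t,*p,.048) for p in [(335,167),(508,180),(504,291),(327,278)]]
print("hob centre",np.mean(c,0))
# knob in scene
K,_=blob(s,(296,274,334,310),lambda b:b.mean(2)<85); 
print("knob scene blob",K.min(0),K.max(0))
for z in(0,.041): print(proj(s,[*kc,z]),proj(t,[*kc,z]))
E
python3 meas.py
```

```text
knob circle [0.49097756 0.23201395] 0.024489730514155334 445 471
nib [0.51113034 0.25195903] 0.0283538511263765 yaw 44.703220379944035
line mid [0.49868568 0.23899932] len 0.018022862162084957 yaw 42.93838706763479 inner [0.49186585 0.23265342]
disc [ 0.49224935 -0.2406282 ] 0.034961694355110276 657 723
disc scene [ 0.50239115 -0.2448511 ] 0.04195315714902188 573
tick yaw 21.565617155310065 0.031666807247158264
[[133 134 135 135 134 134 134 135 135 136 135 134 136 134 134 133]
 [134 135 134 135 135 134 135 135 134 134 134 134 134 135 134 134]
 [135 133 136 134 136 135 134 133 134 134 135 136 135 133 135 133]
 [133 134 134 134 135 134 133 134 135 136 135 135 135 134 136 134]
 [134 133 132 133 132 133 132 134 133 132 135 133 134 133 135 135]
 [132 134 134 134 134 133 134 134 126 120 124 126 132 130 126 128]
 [134 133 134 134 133 133 121 123 105 109 126 130 139 139 130 135]
 [134 132 132 133 126 123 102 123  91 106 151 155 154 153 154 151]
 [134 135 134 129 110 124 129 149 121  59 132 152 154 154 153 153]
 [134 135 129 114 123 151 150 153 150  62  98 151 154 152 152 153]
 [133 125 113 127 149 152 151 151 151 111 124 151 153 153 153 153]
 [133 113 127 150 151 152 153 151 151 151 152 153 153 154 154 155]]
hob centre [ 0.59574198 -0.15853988  0.048     ]
knob scene blob [304.6875 281.9375] [323.0625 301.6875]
[314.853259   295.67230467] [261.00612602 272.47807483]
[314.47799482 283.50511182] [259.77098289 271.62757033]
```

```bash
cat >> h.py <<'E'
def plan(x,y,z,yaw,cur=None):
    o=telemetry.get_obs() if cur is None else cur
    Rc=R.from_rotvec(o["orientation"]); Rt=R.from_matrix([[np.cos(yaw),np.sin(yaw),0],[np.sin(yaw),-np.cos(yaw),0],[0,0,-1]])
    s=Rc.inv().apply(np.array([x,y,z])-o["tcp_pos"])/.25; r=(Rc.inv()*Rt).as_rotvec()/np.pi
    print(f"t={o['clock']:.2f} shift",np.round(s,4),"turn",np.round(r,4)); return s,r
E
python3 - <<'E'
from h import *
plan(.35,-.45,.25,np.radians(43.7)); plan(.47,-.25,.25,np.radians(43.7))
t=grab_frame("top");s=grab_frame("scene")
print(tri(t,(456.5,270),s,(378.35,190)), proj(t,[.4922,-.2406,.073]),proj(s,[.4922,-.2406,.073]),proj(s,[.4922,-.2406,.051]))
print(tri(t,(261,272.4),s,(314.8,295.6)))
E
```

```text
t=0.30 shift [ 0.9676 -0.6345  0.0242] turn [-0.0002 -0.     -0.1719]
t=0.30 shift [ 1.6125 -1.3087  0.0247] turn [-0.0002 -0.     -0.1719]
(array([ 0.49186595, -0.24039787,  0.07289846]), np.float64(0.0009624739284167116)) [456.51482841 269.66932315] [378.42489036 189.92395992] [378.02420683 195.86226197]
(array([4.91147861e-01, 2.32009860e-01, 1.82665293e-04]), np.float64(3.592611957653323e-05))
```

>>> {"api": "apply_moves", "payload": {
  "rows": [
    [[0.98,-0.65,0.0],[0,0,-0.17]],
    [[0.98,-0.65,0.0],[0,0,-0.17]],
    [[0.98,-0.65,0.0],[0,0,-0.17]],
    [[0.98,-0.65,0.0],[0,0,-0.17]],
    [[0.98,-0.65,0.0],[0,0,-0.17]],
    [[0.98,-0.65,0.0],[0,0,-0.17]]
  ],
  "jaw": 0.3,
  "newtons": 60
}}

```text
clock: 1.15
tcp_pos: [0.3558, -0.4423, 0.2567]
orientation: [-2.915, -1.172, -0.003]
contact_force: [-0.8, -0.8, -0.1]
grip_width: 0.0555
gripper_force: 0.0
```

```bash
python3 - <<'E'
from h import *
plan(.47,-.22,.25,np.radians(43.7)); 
E
```

```text
t=1.15 shift [ 0.945  -0.3255  0.0283] turn [ 0.0002 -0.0006  0.0005]
```

>>> {"api": "apply_moves", "payload": {
  "rows": [
    [[0.945,-0.325,0.03],[0,0,0]],
    [[0.945,-0.325,0.03],[0,0,0]],
    [[0.945,-0.325,0.03],[0,0,0]],
    [[0.945,-0.325,0.03],[0,0,0]],
    [[0.945,-0.325,0.03],[0,0,0]]
  ]
}}

```text
clock: 1.78
tcp_pos: [0.4704, -0.2201, 0.2491]
orientation: [-2.914, -1.172, -0.003]
contact_force: [-0.6, -1.3, 0.2]
grip_width: 0.0552
gripper_force: 0.0
```

>>> {"api": "apply_moves", "payload": {
  "rows": [
    [[0.9,-0.86,0],[0,0,0]],
    [[0.9,-0.86,0],[0,0,0]],
    [[0.9,-0.86,0],[0,0,0]],
    [[0.9,-0.86,0],[0,0,0]],
    [[0.9,-0.86,0],[0,0,0]],
    [[0.9,-0.86,0],[0,0,0]]
  ]
}}

```text
clock: 2.52
tcp_pos: [0.4844, 0.09, 0.2493]
orientation: [-2.914, -1.169, -0.003]
contact_force: [0.3, -0.7, -0.0]
grip_width: 0.0555
gripper_force: 0.0
```

```bash
python3 - <<'E'
from h import *
print(telemetry.get_obs()["joints"].round(3))
plan(.4912,.2322,.13,np.radians(43.7)); 
E
```

```text
[ 0.163  0.228 -0.539  1.961  0.138  0.987 -1.249]
t=2.52 shift [ 0.4118 -0.3921  0.4783] turn [-0.0002 -0.0007  0.0001]
```

>>> {"api": "apply_moves", "payload": {
  "rows": [
    [[0.41,-0.39,0.24],[0,0,0]],
    [[0.41,-0.39,0.24],[0,0,0]],
    [[0.41,-0.39,0.24],[0,0,0]],
    [[0.412,-0.392,0.48],[0,0,0]],
    [[0.412,-0.392,0.48],[0,0,0]],
    [[0.412,-0.392,0.48],[0,0,0]]
  ]
}}

```text
clock: 3.28
tcp_pos: [0.493, 0.2269, 0.13]
orientation: [2.92, 1.157, 0.001]
contact_force: [-0.4, 0.1, -0.2]
grip_width: 0.0558
gripper_force: 0.0
```

```bash
python3 - <<'E'
from h import *
print(telemetry.get_obs()["joints"].round(3))
plan(.4914,.2323,.049,np.radians(43.7)); 
for n,(u,v) in(("scene",(318,270)),):
    f=grab_frame(n); cv2.imwrite("pics/c3.png",cv2.resize(f["frame"][v-60:v+60,u-60:u+60],(600,600),interpolation=cv2.INTER_CUBIC)[...,::-1])
E
```

```text
[-0.126  0.474 -0.529  1.955  0.329  0.797 -1.656]
t=3.27 shift [ 0.0101 -0.0206  0.324 ] turn [ 0.0003 -0.0001 -0.0027]
```

View pics/c3.png

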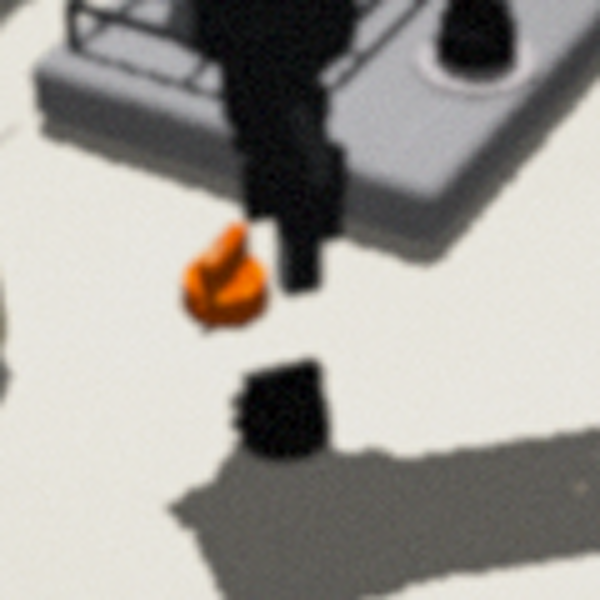

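The gripper stands centred above the knob (at about (316,293) in the scene view), with the orange decoy well clear.

>>> {"api": "apply_moves", "payload": {
  "rows": [
    [[0.01,-0.02,0.1],[0,0,-0.003]],
    [[0.01,-0.02,0.2],[0,0,-0.003]],
    [[0.01,-0.02,0.28],[0,0,-0.003]],
    [[0.01,-0.02,0.324],[0,0,-0.003]],
    [[0.01,-0.02,0.324],[0,0,-0.003]]
  ]
}}

```text
clock: 3.95
tcp_pos: [0.4902, 0.2335, 0.0477]
orientation: [2.914, 1.174, -0.001]
contact_force: [0.6, 0.1, 0.3]
grip_width: 0.0557
gripper_force: 0.0
```

```bash
python3 - <<'E'
from h import *
plan(.4914,.2323,.049,np.radians(43.7)); 
E
```

```text
t=3.95 shift [ 0.0003  0.0067 -0.0051] turn [0.     0.0001 0.001 ]
```

>>> {"api": "apply_moves", "payload": {
  "rows": [
    [[0,0.006,-0.004],[0,0,0]],
    [[0,0.006,-0.004],[0,0,0]],
    [[0,0.006,-0.004],[0,0,0]],
    [[0,0.006,-0.004],[0,0,0]],
    [[0,0.006,-0.004],[0,0,0]],
    [[0,0.006,-0.004],[0,0,0]],
    [[0,0.006,-0.004],[0,0,0]],
    [[0,0.006,-0.004],[0,0,0]]
  ],
  "jaw": -1,
  "newtons": 60
}}

```text
clock: 4.95
tcp_pos: [0.4917, 0.2329, 0.0496]
orientation: [2.914, 1.174, 0.002]
contact_force: [-1.0, -0.0, 5.8]
grip_width: 0.0105
gripper_force: 59.4
```

```bash
python3 - <<'E'
from h import *
plan(.492,.2323,.20,np.radians(43.7)); 
E
```

```text
t=4.95 shift [-0.      0.003  -0.6018] turn [ 0.0002 -0.0004  0.0011]
```

>>> {"api": "apply_moves", "payload": {
  "rows": [
    [[0,0,-0.2],[0,0,0]],
    [[0,0,-0.4],[0,0,0]],
    [[0,0,-0.6],[0,0,0]],
    [[0,0,-0.6],[0,0,0]],
    [[0,0,-0.6],[0,0,0]]
  ]
}}

```text
clock: 5.58
tcp_pos: [0.4906, 0.232, 0.1981]
orientation: [2.913, 1.174, -0.002]
contact_force: [-0.5, -1.3, -0.9]
grip_width: 0.0104
gripper_force: 58.8
```

```bash
python3 - <<'E'
from h import *
o=telemetry.get_obs(); print(o["grip_width"],o["contact_force"].round(1),o["joints"].round(2))
plan(.50,-.02,.20,np.radians(21.5)); 
f=grab_frame("scene"); u,v=proj(f,o["tcp_pos"]-[0,0,.03]).astype(int)
cv2.imwrite("pics/c4.png",cv2.resize(f["frame"][v-40:v+40,u-40:u+40],(600,600),interpolation=cv2.INTER_CUBIC)[...,::-1])
E
```

```text
0.010372931240369315 [-0.5 -1.3 -0.9] [-0.09  0.39 -0.58  1.9   0.26  0.93 -1.6 ]
t=5.58 shift [-0.672   0.7525 -0.0068] turn [1.000e-04 4.000e-04 1.244e-01]
```

View pics/c4.png

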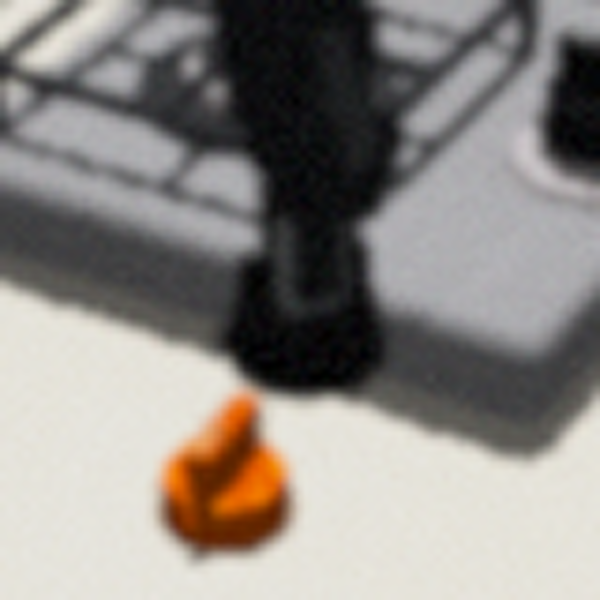

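The knob hangs upright in the gripper (centre at about (307,330) in the crop). Next I'll move it to the spindle.

>>> {"api": "apply_moves", "payload": {
  "rows": [
    [[-0.67,0.75,0],[0,0,0.124]],
    [[-0.67,0.75,0],[0,0,0.124]],
    [[-0.67,0.75,0],[0,0,0.124]],
    [[-0.67,0.75,0],[0,0,0.124]],
    [[-0.67,0.75,0],[0,0,0.124]],
    [[-0.67,0.75,0],[0,0,0.124]]
  ]
}}

```text
clock: 6.38
tcp_pos: [0.4997, -0.0183, 0.1976]
orientation: [-3.085, -0.588, 0.004]
contact_force: [0.6, 0.7, -1.1]
grip_width: 0.0108
gripper_force: 58.8
```

```bash
python3 - <<'E'
from h import *
plan(.492,-.2405,.15,np.radians(21.5)); 
E
```

```text
t=6.38 shift [-0.3549  0.8155  0.1898] turn [-0.0005  0.0007  0.0004]
```

>>> {"api": "apply_moves", "payload": {
  "rows": [
    [[-0.355,0.815,0],[0,0,0]],
    [[-0.355,0.815,0],[0,0,0]],
    [[-0.355,0.815,0],[0,0,0]],
    [[-0.355,0.815,0],[0,0,0]],
    [[-0.355,0.815,0.1],[0,0,0]],
    [[-0.355,0.815,0.19],[0,0,0]],
    [[-0.355,0.815,0.19],[0,0,0]],
    [[-0.355,0.815,0.19],[0,0,0]]
  ]
}}

```text
clock: 7.38
tcp_pos: [0.4938, -0.2395, 0.1517]
orientation: [-3.085, -0.592, -0.001]
contact_force: [0.1, -1.0, 0.1]
grip_width: 0.0104
gripper_force: 58.9
```

```bash
python3 - <<'E'
from h import *
o=telemetry.get_obs(); print(o["joints"].round(2),o["tcp_pos"])
plan(.492,-.2405,.127,np.radians(21.5)); 
a=[]
for n in("scene","top"):
    f=grab_frame(n); u,v=proj(f,[.492,-.2405,.085]).astype(int); print(n,u,v,proj(f,[.492,-.2405,.1]),proj(f,[.492,-.2405,.073]))
    a.append(cv2.resize(f["frame"][v-20:v+20,u-20:u+20],(400,400),interpolation=cv2.INTER_CUBIC))
cv2.imwrite("pics/c5.png",np.hstack(a)[...,::-1])
E
```

```text
[ 0.58  0.42 -0.3   1.94  0.17  0.81 -1.  ] [ 0.4937833  -0.23947255  0.15167994]
t=7.38 shift [-0.0082  0.0012  0.0987] turn [-0.0001 -0.0002  0.0012]
scene 378 186 [378.97492161 182.51637671] [378.4728399  189.94939449]
top 458 269 [459.96540186 269.11076348] [456.4765284  269.75300987]
```

View pics/c5.png

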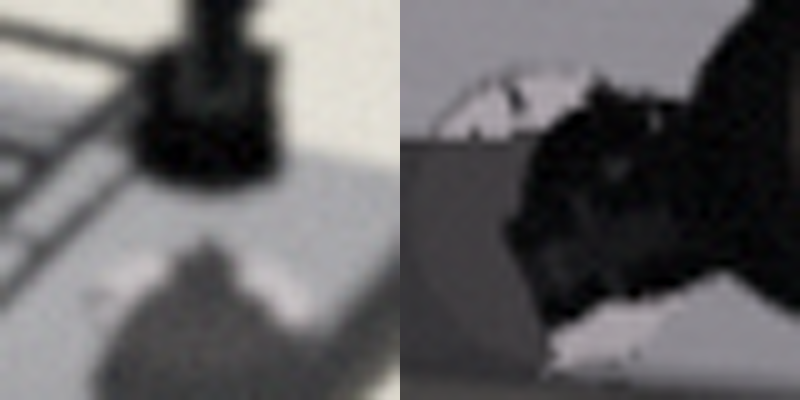

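The scene crop shows the knob level, directly above the spindle (both at crop column ≈208). In the top crop the nib is visible at about (600,85), a good check on the pointer angle.

```bash
python3 - <<'E'
from h import *
t=grab_frame("top"); o=telemetry.get_obs()
for z in(.103,.11,.119):
    d=plane(t,457.55,257.55,z)[:2]-o["tcp_pos"][:2]; print(z,np.degrees(np.arctan2(d[1],d[0])),np.linalg.norm(d))
plan(.492,-.2405,.124,np.radians(21.5)); plan(.492,-.2405,.108,np.radians(21.5))
E
```

```text
0.103 12.480123688899035 0.02582866068217734
0.11 17.44442848546272 0.02585862587649408
0.119 23.74629182357929 0.026179918494443493
t=7.53 shift [-0.0065 -0.0026  0.1131] turn [ 0.0004 -0.0004  0.0007]
t=7.53 shift [-0.0066 -0.0027  0.1771] turn [ 0.0004 -0.0004  0.0007]
```

>>> {"api": "apply_moves", "payload": {
  "rows": [
    [[-0.0066,-0.0027,0.06],[0,0,0]],
    [[-0.0066,-0.0027,0.08],[0,0,0]],
    [[-0.0066,-0.0027,0.1],[0,0,0]],
    [[-0.0066,-0.0027,0.115],[0,0,0]],
    [[-0.0066,-0.0027,0.125],[0,0,0]],
    [[-0.0066,-0.0027,0.135],[0,0,0]],
    [[-0.0066,-0.0027,0.135],[0,0,0]]
  ]
}}

```text
clock: 8.4
tcp_pos: [0.4916, -0.2404, 0.1175]
orientation: [-3.086, -0.589, -0.001]
contact_force: [2.0, 1.4, -1.9]
grip_width: 0.0107
gripper_force: 58.8
```

```bash
python3 - <<'E'
from h import *
o=telemetry.get_obs(); print(o["tcp_pos"],o["contact_force"],o["moment"],o["grip_width"])
plan(.492,-.2405,.1085,np.radians(21.5))
E
```

```text
[ 0.49162633 -0.24038084  0.11753199] [ 2.00664578  1.3657424  -1.90729869] [ 0.31962652 -0.49187709 -0.03356998] 0.01069543831031621
t=8.40 shift [0.0012 0.001  0.0361] turn [ 0.     -0.0003  0.0006]
```

>>> {"api": "apply_moves", "payload": {
  "rows": [
    [[0.0,0.0,0.01],[0,0,0]],
    [[0.0,0.0,0.02],[0,0,0]],
    [[0,0,0.03],[0,0,0]],
    [[0,0,0.03],[0,0,0]],
    [[0,0,0.03],[0,0,0]]
  ]
}}

```text
clock: 9.02
tcp_pos: [0.4916, -0.2404, 0.11]
orientation: [-3.086, -0.589, -0.001]
contact_force: [4.0, 3.0, -1.7]
grip_width: 0.0104
gripper_force: 58.8
```

```bash
python3 - <<'E'
from h import *
o=telemetry.get_obs(); print(o["tcp_pos"],o["contact_force"],o["moment"],o["grip_width"])
plan(.492,-.2405,.1035,np.radians(21.5))
f=grab_frame("scene"); u,v=378,192
cv2.imwrite("pics/c6.png",cv2.resize(f["frame"][v-20:v+20,u-20:u+20],(500,500),interpolation=cv2.INTER_CUBIC)[...,::-1])
E
```

```text
[ 0.49157714 -0.24043661  0.10995804] [ 4.03450754  2.95994687 -1.73930299] [ 0.71076265 -1.09700913  0.00711804] 0.010447717458723813
t=9.03 shift [0.0015 0.0009 0.0258] turn [ 0.     -0.0003  0.0006]
```

View pics/c6.png

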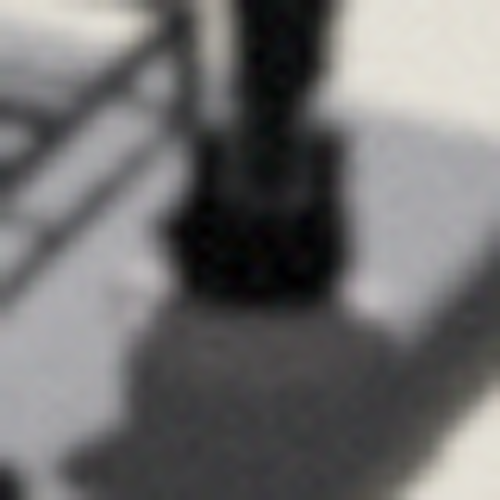

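The scene view shows the knob low over the disc, with its bottom at about crop row 305, so it is sliding onto the shaft with only a small side force. I'll relieve that side force and go on down.

>>> {"api": "apply_moves", "payload": {
  "rows": [
    [[0.004,-0.001,0.0],[0,0,0]],
    [[0.004,-0.001,0.006],[0,0,0]],
    [[0.004,-0.001,0.012],[0,0,0]],
    [[0.004,-0.001,0.012],[0,0,0]],
    [[0.004,-0.001,0.012],[0,0,0]]
  ]
}}

```text
clock: 9.7
tcp_pos: [0.4919, -0.2403, 0.1072]
orientation: [3.086, 0.588, -0.0]
contact_force: [1.1, 2.5, 4.2]
grip_width: 0.0106
gripper_force: 59.6
```

```bash
python3 - <<'E'
from h import *
o=telemetry.get_obs(); print(o["tcp_pos"],o["contact_force"],o["moment"],o["grip_width"])
E
```

```text
[ 0.49185768 -0.240311    0.10723977] [1.12786432 2.46311128 4.23127763] [ 0.48841929 -0.19804337  0.04954849] 0.010579615169134539
```

The z force rises right at the predicted home height, so the knob is seated. Now I'll press to the stop.

>>> {"api": "apply_moves", "payload": {
  "rows": [
    [[0.0,-0.001,0.005],[0,0,0]],
    [[0.0,-0.001,0.01],[0,0,0]],
    [[0.0,-0.001,0.015],[0,0,0]],
    [[0.0,-0.001,0.02],[0,0,0]],
    [[0.0,-0.001,0.02],[0,0,0]]
  ]
}}

```text
clock: 10.32
tcp_pos: [0.492, -0.2403, 0.1032]
orientation: [3.085, 0.587, 0.0]
contact_force: [-3.1, 2.3, 15.5]
grip_width: 0.0104
gripper_force: 61.1
```

```bash
python3 - <<'E'
from h import *
o=telemetry.get_obs(); print(o["tcp_pos"],o["contact_force"],o["moment"],o["grip_width"])
E
```

```text
[ 0.49195806 -0.24034913  0.10317065] [-3.09664201  2.32702666 15.52693843] [0.64068576 0.55215557 0.03031169] 0.010370141787902482
```

>>> {"api": "apply_moves", "payload": {
  "rows": [
    [[0.0,0,0.004],[0,0,0]],
    [[0.0,0,0.004],[0,0,0]],
    [[0.0,0,0.004],[0,0,0]],
    [[0.0,0,0.004],[0,0,0]],
    [[0.0,0,0.004],[0,0,0]],
    [[0.0,0,0.004],[0,0,0]],
    [[0.0,0,0.004],[0,0,0]],
    [[0.0,0,0.004],[0,0,0]],
    [[0.0,0,0.004],[0,0,0]],
    [[0.0,0,0.004],[0,0,0]]
  ]
}}

```text
clock: 11.58
tcp_pos: [0.4921, -0.2403, 0.103]
orientation: [3.085, 0.587, 0.0]
contact_force: [-4.9, 3.5, 23.3]
grip_width: 0.0106
gripper_force: 62.3
```

>>> {"api": "apply_moves", "payload": {
  "rows": [
    [[0,0,0],[0,0,0]],
    [[0,0,0],[0,0,0]],
    [[0,0,0],[0,0,0]],
    [[0,0,0],[0,0,0]],
    [[0,0,0],[0,0,0]],
    [[0,0,0],[0,0,0]],
    [[0,0,0],[0,0,0]],
    [[0,0,0],[0,0,0]],
    [[0,0,0],[0,0,0]],
    [[0,0,0],[0,0,0]]
  ]
}}

```text
clock: 12.82
tcp_pos: [0.4921, -0.2404, 0.103]
orientation: [3.085, 0.587, 0.0]
contact_force: [-5.4, 4.1, 23.1]
grip_width: 0.0107
gripper_force: 62.3
```

```bash
python3 - <<'E'
from h import *
f=grab_frame("scene"); u,v=365,198
cv2.imwrite("pics/c7.png",cv2.resize(f["frame"][v-35:v+35,u-35:u+35],(560,560),interpolation=cv2.INTER_CUBIC)[...,::-1])
E
```

```text
(no output)
```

View pics/c7.png

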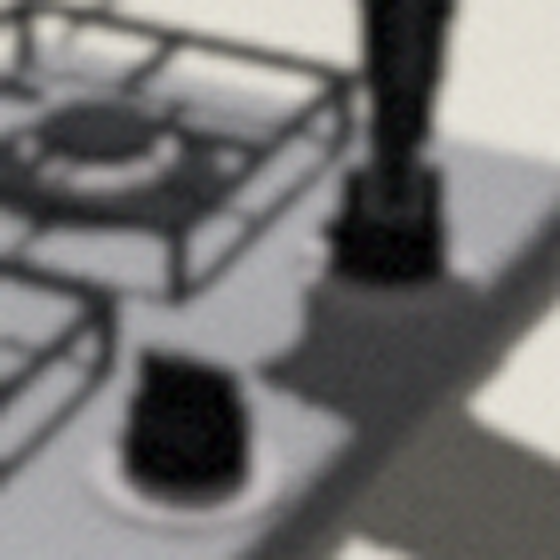

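The knob sits low on the disc, level, like the fitted one. Pushing harder moves it only 0.2 mm for 8 N more, so it is on the stop. I'll hold a little longer and hand in.

>>> {"api": "apply_moves", "payload": {
  "rows": [
    [[0,0,0],[0,0,0]],
    [[0,0,0],[0,0,0]],
    [[0,0,0],[0,0,0]],
    [[0,0,0],[0,0,0]],
    [[0,0,0],[0,0,0]],
    [[0,0,0],[0,0,0]]
  ]
}}

```text
clock: 13.62
tcp_pos: [0.4921, -0.2403, 0.103]
orientation: [3.085, 0.587, 0.0]
contact_force: [-4.7, 4.1, 22.9]
grip_width: 0.0106
gripper_force: 62.3
```

```bash
python3 -c "
from bench import job
print(job.hand_in())"
```

```text
the job is handed in; nothing more can be done
None
```

The knob went onto the spindle to the expected home height and was pressed to the stop, then held there at about 23 N for just over 3 s with the gripper still on it; handed in at 13.6 s, with no verdict returned.

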